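# Tighten a cable-gland nut: finger-tight, then one flat more with the wrench

## Task

Run the gland nut on the enclosure lid down by hand, clockwise seen from above, until it is finger-tight. Then fit the green-handled wrench on its hexagon and tighten the nut a further sixth of a turn (one flat, 60 degrees) with the wrench. Let go of the wrench, leaving it lying flat on the lid, and leave everything else on the bench where it is.

Things in the scene. Friction and masses are not known exactly. Their poses are not given: they have to be found in the camera images.
- enclosure: Fixed light grey enclosure lying on its back; origin under its centre at bench level, z up. Its flat, level lid is 328 mm (x) by 508 mm (y), upper surface 70 mm above the bench. The gland stands in its +y half, the wrench lies in its -y half, which is otherwise bare.
- gland: Fixed cable gland on the lid; origin on its axis at the lid's upper surface, z up. A flat black printed disc 120 mm across, without height, surrounds it, with a white tick every 30 degrees. Its +x axis points along the one wide tick: there the nut's red mark stands when the nut is finger-tight. No bystander within 70 mm of the axis.
- nut_top (a point): Centre of the top of the bright metal gland nut, on the gland's axis, 46 mm above the lid; z up, turns with the nut. The nut's upper part is a round ribbed crown for the fingers, 30 mm in diameter, 20 to 46 mm above the lid. A red mark on crown and hexagon lies along this frame's +x. The nut turns in place and does not sink.
- nut_hex (a point): Centre of the nut's hexagon, on the axis, 11 mm above the lid; turns with the nut, same axes as nut_top. The hexagon is 36 mm across flats, 41.6 mm across corners, from 2 to 20 mm above the lid. Its corners lie at +x (the red mark) and every 60 degrees from there.
- nut (a joint): Free running of the nut on its thread, rad, growing clockwise seen from above: it starts 0.6 to 1.2 rad short (negative) and is finger-tight at 0, where it meets its seal. Turning friction 0.12 N m; it stays where left, and turns back as easily.
- squeeze (a joint): Turning of the nut beyond finger-tight (squeezing its seal), rad, clockwise seen from above: 0 at finger-tight, 1.05 is a sixth of a turn. It gives way at a torque of 0.6 N m, more than a light finger grip gives, stays where left, and does not turn back when the nut is loosened. The nut's total turn is the sum of both joints.
- wrench: Loose open-ended wrench lying flat on the lid, 0.28 kg, 225 mm long. Origin at the middle of the jaw, on the underside; x points out of the jaw's mouth, z up. Steel jaw 12 mm thick, 38 mm between parallel faces (x = -23, the throat, to 16 mm), flared tips to x = 29 mm, about 72 mm wide outside. The handle runs to -x: green sleeve 18 mm wide, 16 mm high, x = -70 to -195 mm.
- wrench_grip (a point): Point on the wrench's green handle near its centre of mass, at wrench x = -85 mm, 8 mm above its underside; axes as the wrench's. With the wrench fitted, its origin is on the gland's axis and its x axis lies along a line through two opposite corners of the hexagon, with about 6 degrees of play either way.
- spare_gland: Bystander: spare metal gland, 32 mm across, 38 mm high, standing on the lid; origin under its centre.
- terminals: Bystander: stack of grey and orange terminals on the lid, 45 x 30 x 40 mm; origin under its centre.
- breaker_a: Bystander: white three-pole circuit breaker on the bench, 62 x 53 x 69 mm; origin under its centre.
- breaker_b: Bystander: white two-pole circuit breaker on the bench, 62 x 35 x 69 mm; origin under its centre.
- screwdriver: Bystander: blue-handled screwdriver on the bench, 200 mm long along its x, up to about 30 mm high; origin under its middle.
- push_station: Bystander: white box with three coloured push buttons on the bench, 75 x 170 x 58 mm; origin under its centre.

How it is judged (in metres and radians):
On the way, in this order (a step that is already met when the one before it is completed fails the run):
1. the nut is finger-tight (within 0.08 rad), not squeezed by more than 0.15 rad, with the wrench's jaw still at least 45 mm away (value of joint nut above -0.08 rad and value of joint squeeze below 0.15 rad and horizontal distance between wrench and gland above 0.045 m), for 0.1 s.
2. the wrench sits on the hexagon (jaw's middle within 7 mm of the axis, flat on the lid), the nut not yet squeezed by more than 0.3 rad (horizontal distance between wrench and gland below 0.007 m and z of wrench in the frame of gland between -0.004 and 0.008 m and angle between wrench's own z axis and vertical below 0.1 rad and value of joint squeeze below 0.3 rad), for 0.1 s.
3. the nut is turned on with the wrench by 50 degrees or more (horizontal distance between wrench and gland below 0.01 m and value of joint squeeze above 0.873 rad), for 0.1 s.
At the end, for the whole second after the job is handed in: the nut stands 50 to 70 degrees (0.873 to 1.222 rad) beyond finger-tight and has not been backed off by more than 0.14 rad; the wrench lies flat on the lid, on the nut or beside it, released and at rest (value of joint squeeze between 0.873 and 1.222 rad and value of joint nut above -0.14 rad and velocity of joint squeeze below 0.02 rad/s and z of wrench in the frame of gland between -0.004 and 0.008 m and angle between wrench's own z axis and vertical below 0.1 rad and linear speed of wrench below 0.01 m/s); the robot touches nothing.
It fails at once if the nut is turned beyond finger-tight by the bare fingers (squeezed past 0.15 rad and still turning while fingers touch the nut) (value of joint squeeze above 0.15 rad and velocity of joint squeeze above 0.1 rad/s and contact force between the fingers and nut above 1 N).
It fails at once if the wrench is used on the nut while it is still more than 0.3 rad short of finger-tight (value of joint nut below -0.3 rad and contact force between wrench and nut above 1 N).
It fails at once if a bystander (spare gland, terminals, a breaker, screwdriver or push-button station) is moved by more than 30 mm (distance of any of spare_gland, terminals, breaker_a, breaker_b, screwdriver, push_station from where it was at the start of the episode above 0.03 m).
It also fails if it takes over 64 s, if anything falls off the work surface, if the arm or the gripper's body presses on something with over 40 N, if the wrist force passes 120 N, or if a joint passes its speed limit or range.

## Robot

A 6-joint arm with a two-finger parallel gripper is mounted at the origin on the work surface. World frame = base frame: x ahead of the robot, y to its left, z up, the work surface at z = 0. Lengths are in mm, angles in rad, forces in N, time in s.
With the tool pointing down it reaches from about 275 to 1000 mm from the base axis. Payload 8.4 kg.
Tool frame: the origin (TCP) lies at the centre of the arm's flange, where the gripper is bolted on; the fingertips stand 173 mm ahead of it and the grasp point (between the pads) lies 155 mm ahead of it (tcp_to_tips is the distance from the TCP to the fingertips, in mm); z points along the fingers, x is the direction in which the jaws open and shut, and the axes are right-handed (so a half turn about z gives the same grasp; the last joint's range is limited). The gripper opens to 85 mm and grips with 20 to 120 N. Pads are 22 mm wide; open, the fingers measure 114 mm over their backs; the gripper's body (76 mm by 85 mm) begins 54 mm behind the grasp point. The pads swing forward as they close: fully open they stand 13 mm farther back than shut.
Start: joints at [-1.191, 0.353, 1.633, -0, 1.155, -0.002], TCP at [232.869, -580.001, 404.681] pointing down, gripper open.
Joint ranges: [-2.63, 2.63], [-0.92, 2.1], [0.06, 2.66], [-1.3, 4.44], [0, 2.69], [-3.02, 3.02]. Speed limits (rad/s): [2.22, 2.22, 2.79, 3.14, 3.14, 3.14].

## Interface

Orientations are given as [roll, pitch, yaw] about the fixed x, y, z axes, in that order (R = Rz(yaw) Ry(pitch) Rx(roll)).
In Python, from rig import sense, grab_frame, camera_info, sign_off, tcp_to_tips gives the robot as it stands.
- The arm moves only by the shell command python3 -m creep 'ROWS' [FORCE]. ROWS is text: rows parted by semicolons, each of 5 numbers parted by spaces: the opening in per cent of the stroke, from 0 (shut) to 100 (fully open), then the shift along the tool's x, y, z in cm, then the turn about the tool's z in degrees. In form: fingers tx ty tz roll; .... A call has 1 to 20 rows; each row is the pose to reach, as a shift and turn from the pose measured when the call began, along the tool's axes at that moment; what a row does not reach only later rows make up. A row lasts 1/10 s, in which the tool goes at most 50 mm and 8.59 degrees, less where a joint would pass 70% of its speed; a pose out of reach is approached as far as the arm can. A call with a gripper value outside its range is refused whole. The fingers move at their own pace and stop on an object; FORCE is the grip in N (left out, the last holds). Time passes only in rows, so rows that repeat a pose let the fingers close. It gives the time, the measured TCP pose, the force and the opening at its end, in the units of the state.
- sense(): the state, without advancing time (a new reading comes with each control period).
- grab_frame(name): name is "side" or "top"; returns (picture, depth): 400x640x3 uint8, blue, green, red; 400x640 float32, mm along the optical axis (not along the pixel's ray), 0 where there is no reading.
- camera_info(name): a dict with "vertical_fov" (degrees; the focal length in pixels is half the picture's height over the tangent of half this angle, whatever the lens; pixels are square), "cx", "cy" (the principal point, pixels), "world_to_cam" (4x4, takes a point from world to camera coordinates). Camera axes: x right, y down, z forward; pixel columns grow to the right and rows downward; lengths in mm; the calibration is good to about 2 mm. A picture is of the moment at which its call begins. camera_info takes no time and is no camera call.
- sign_off(): hands the job in, once; it reports no verdict.
The state is a dict: "clock": time; "qpos": joint angles; "qvel": joint speeds; "joint_efforts": joint torques, N m; "eef_pos": TCP position; "tcp_rot": TCP orientation; "contact_force": force on the tool from outside, world axes, zero at the start; "wrist_torque": the same for the moment, N m; "opening": opening from 0.0 (shut) to 1.0 (fully open).
Only numpy, scipy, OpenCV 4.12 (cv2) and the standard library are available. Lean on these libraries where they do the work, as an engineer would, in place of code of your own. Each camera call takes 0.05 s, during which the arm holds its last target.

## Working session

There is one attempt and no reset: what is moved stays moved. The work goes in short steps, Python scripts to look and compute and a shell command to move; the robot and the scene stay as the last step left them, time stands still between calls to the robot, and variables do not carry over. Pictures are saved under pics/ and viewed, and the job is handed in when it is done.

```bash
ls; mkdir -p pics
python3 - <<'E'
from rig import *
import cv2
print(sense(), tcp_to_tips)
for n in("top","side"):
    p,d=grab_frame(n); cv2.imwrite(f"pics/{n}0.png",p); print(n,camera_info(n))
E
```

```text
pics
{'clock': 0.0, 'qpos': array([-1.19144228e+00,  3.53656720e-01,  1.63414835e+00,  3.68593235e-05,
        1.15519069e+00, -2.38831135e-03]), 'qvel': array([ 0.00267749,  0.00053777, -0.00261972, -0.00058803,  0.00092   ,
       -0.00116007]), 'joint_efforts': array([ 2.84367285e-03, -6.05241609e+01, -3.42066085e+01,  6.60035244e-05,
        9.40124562e-03, -5.42502789e-06]), 'eef_pos': array([ 232.75991243, -579.78400738,  403.95007238]), 'tcp_rot': array([-3.14155560e+00,  1.40302110e-03, -1.18906885e+00]), 'contact_force': array([-0.17697329,  0.51965037, -0.31850099]), 'wrist_torque': array([ 0.01669987, -0.03215123,  0.04316926]), 'opening': 0.9978685258388601} 173.4
top {'vertical_fov': 57.467621442079796, 'cx': 320.46320307091156, 'cy': 201.36538222904224, 'world_to_cam': array([[-2.85359882e-02, -9.99562281e-01,  7.80667147e-03,
         1.10974826e+00],
       [-9.84380611e-01,  2.67435381e-02, -1.74010332e-01,
         5.76238231e+02],
       [ 1.73725386e-01, -1.26502928e-02, -9.84712882e-01,
         1.14096554e+03],
       [ 0.00000000e+00,  0.00000000e+00,  0.00000000e+00,
         1.00000000e+00]])}
side {'vertical_fov': 43.221812396388046, 'cx': 329.88537588786596, 'cy': 198.2533456301158, 'world_to_cam': array([[-9.97676007e-01, -6.77103838e-02, -7.60851048e-03,
         5.46757128e+02],
       [-4.12368646e-02,  6.88919914e-01, -7.23663508e-01,
         9.91235972e+01],
       [ 5.42411883e-02, -7.21667968e-01, -6.90111032e-01,
         1.36023015e+03],
       [ 0.00000000e+00,  0.00000000e+00,  0.00000000e+00,
         1.00000000e+00]])}
```

View pics/top0.png

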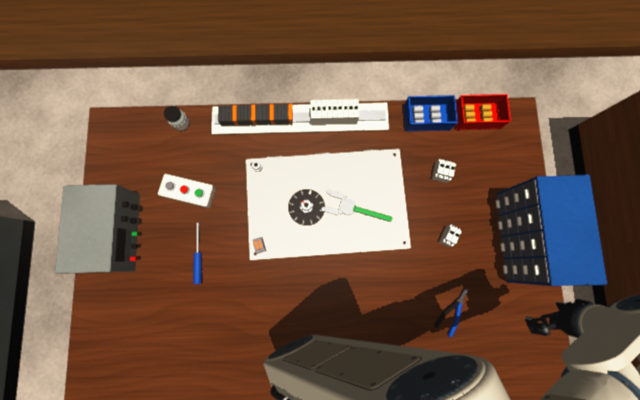

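View pics/side0.png

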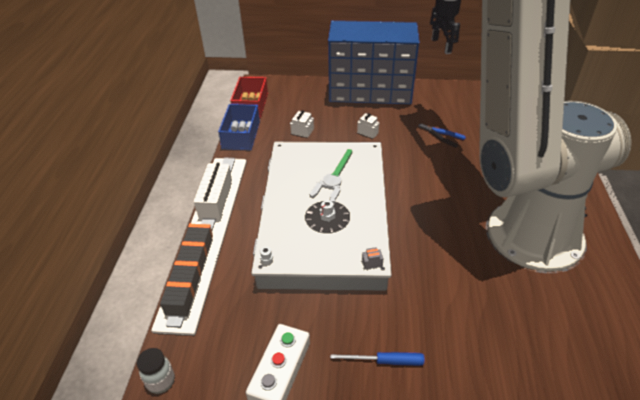

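The top view shows the disc with the gland at about (307,206), the wrench jaw at (340,204) and its green handle end at (392,218). In the side view the gland is at (327,212) and the wrench runs from (322,188) to (350,150). I'll zoom in on both.

Run:
```python
import cv2
a=cv2.imread("pics/top0.png")[180:240,270:400]; b=cv2.imread("pics/side0.png")[135:245,285:375]
cv2.imwrite("pics/top0z.png",cv2.resize(a,None,fx=6,fy=6,interpolation=cv2.INTER_CUBIC))
cv2.imwrite("pics/side0z.png",cv2.resize(b,None,fx=5.4,fy=5.4,interpolation=cv2.INTER_CUBIC))
```

```text
(no output)
```

View pics/top0z.png

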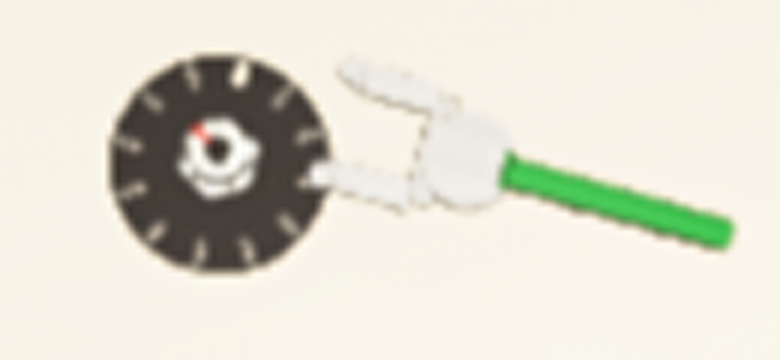

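View pics/side0z.png

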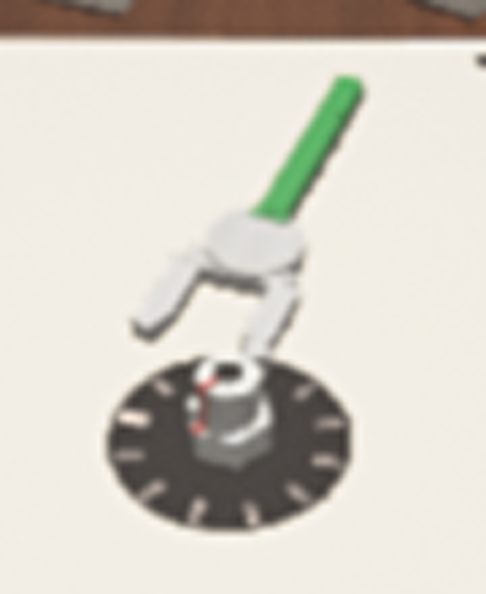

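```bash
cat > h.py <<'E'
import numpy as np, cv2
from rig import *
def cam(n):
    c=camera_info(n); f=200/np.tan(np.radians(c["vertical_fov"]/2)); return c["world_to_cam"],f,c["cx"],c["cy"]
def plane(n,uv,z):
    M,f,cx,cy=cam(n); uv=np.atleast_2d(np.array(uv,float)); R=M[:3,:3];o=-R.T@M[:3,3]
    d=np.c_[(uv[:,0]-cx)/f,(uv[:,1]-cy)/f,np.ones(len(uv))]@R
    return o+d*((z-o[2])/d[:,2])[:,None]
def deproj(n,uv,dep):
    M,f,cx,cy=cam(n);uv=np.atleast_2d(np.array(uv,float));R=M[:3,:3]
    p=np.c_[(uv[:,0]-cx)/f,(uv[:,1]-cy)/f,np.ones(len(uv))]*np.asarray(dep)[:,None]
    return (p-M[:3,3])@R
def warp(n,ctr,z,half=(150,150),s=3,img=None):
    "rectified picture: right = -y, up = +x, s px per mm"
    if img is None: img,_=grab_frame(n)
    M,f,cx,cy=cam(n)
    W=int(2*half[1]*s);H=int(2*half[0]*s)
    j,i=np.meshgrid(np.arange(W),np.arange(H))
    X=np.stack([ctr[0]+half[0]-i/s,ctr[1]+half[1]-j/s,np.full(i.shape,float(z))],-1)
    p=X@M[:3,:3].T+M[:3,3]
    return cv2.remap(img,(f*p[...,0]/p[...,2]+cx).astype(np.float32),(f*p[...,1]/p[...,2]+cy).astype(np.float32),cv2.INTER_CUBIC)
E
python3 - <<'E'
from h import *
for n,roi in(("top",(270,400,180,240)),("side",(285,375,135,245))):
    p,d=grab_frame(n);b,g,r=[p[...,k].astype(int) for k in range(3)]
    m=np.zeros(b.shape,bool);m[roi[2]:roi[3],roi[0]:roi[1]]=1
    G=m&(g>b+60)&(g>r+60); v,u=np.nonzero(G)
    P=deproj(n,np.c_[u,v],d[v,u]); print(n,"green",len(u),P.mean(0),P[:,2].max(),d[v,u].min())
    Q=plane(n,np.c_[u,v],86-2)[:,:2];c=Q.mean(0);U,S,Vt=np.linalg.svd(Q-c);t=(Q-c)@Vt[0]
    print(" planeaxis",c,np.degrees(np.arctan2(*Vt[0][::-1])),t.min(),t.max(), c+t.min()*Vt[0],c+t.max()*Vt[0])
    R=m&(r>b+50)&(r>g+50); v,u=np.nonzero(R);print(" red",np.c_[u,v,r[v,u]-b[v,u]].tolist()); 
    if len(u): print(plane(n,np.c_[u,v],116))
    Dk=(m&(p.max(2)<110)).astype(np.uint8)
    k,l,st,ce=cv2.connectedComponentsWithStats(Dk);i=1+st[1:,4].argmax()
    cn=max(cv2.findContours((l==i).astype(np.uint8),0,1)[0],key=len)[:,0]
    h=cv2.convexHull(cn)[:,0]
    W=plane(n,h,70)[:,:2].astype(np.float32);print(" disc",cv2.minEnclosingCircle(W), st[i])
    # lid depth check
    vv=[195,225] if n=="top" else [150,235]; uu=[275,295]if n=="top" else [290,300]
    print(" lid",deproj(n,np.c_[uu,vv],d[vv,uu]))
    c=(600,25) 
    cv2.imwrite(f"pics/{n}w.png",warp(n,(602,-20),70,(90,190),2,p))
E
```

```text
top green 182 [ 527.06980073 -176.14084673   85.43115277] 90.3949810182314 1143.6802
 planeaxis [ 527.26660328 -176.36979762] 71.94487678534412 -61.88069095631768 61.0839294535542 [ 508.08780655 -235.20340765] [ 546.19845824 -118.29371558]
 red [[302, 201, 97], [303, 201, 97], [302, 202, 75], [303, 202, 105], [304, 202, 83], [304, 203, 85]]
[[567.18255105  42.77427021 116.        ]
 [567.09887251  39.69330145 116.        ]
 [564.05309211  42.83604365 116.        ]
 [563.96938612  39.75656767 116.        ]
 [563.88567649  36.67695792 116.        ]
 [560.75919111  36.74165438 116.        ]]
 disc ((556.1774291992188, 31.22616195678711), 56.99240493774414) [289 190  35  35 720]
 lid [[597.50926331 131.07205934  69.34485577]
 [498.51345909  68.19531682  71.30292441]]
side green 116 [ 523.59284902 -163.33561196   94.70629205] 1014.6019706606213 0.0
 planeaxis [ 524.16899863 -176.18918929] 72.1344204539939 -60.75794940285781 56.57882956027945 [ 505.5293777  -234.01732213] [ 541.52652874 -122.33865445]
 red [[324, 205, 63], [322, 206, 66], [323, 206, 70], [322, 213, 58], [321, 214, 80], [322, 214, 63]]
[[559.68327965  36.38053589 116.        ]
 [564.47635541  40.30267033 116.        ]
 [561.94166799  40.15033724 116.        ]
 [562.50259291  65.21344082 116.        ]
 [564.71912047  68.8653422  116.        ]
 [562.22516446  68.71485326 116.        ]]
 disc ((553.0711059570312, 30.73728370666504), 57.473114013671875) [305 202  44  31 700]
 lid [[ 683.26598146 -234.12659149   75.16470038]
 [ 615.89823842  102.45777087   71.6569151 ]]
```

Run:
```python
import cv2,numpy as np
cv2.imwrite("pics/w0.png",np.vstack([cv2.imread("pics/topw.png")[60:],cv2.imread("pics/sidew.png")[60:]]))
```

```text
(no output)
```

View pics/w0.png

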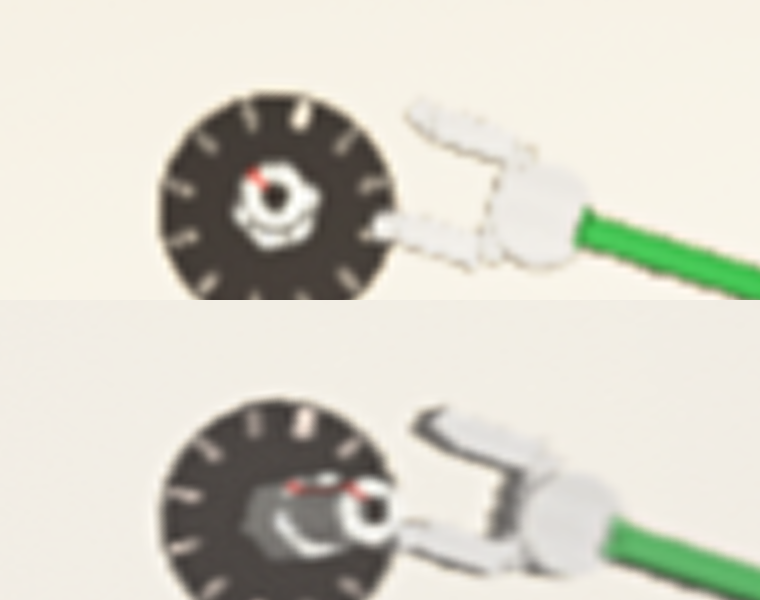

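```bash
python3 -m creep '100 -44.7 -52.6 0 -98;100 -44.7 -52.6 3 -98;100 -44.7 -52.6 5 -98;100 -44.7 -52.6 5 -98;100 -44.7 -52.6 5 -98;100 -44.7 -52.6 5 -98;100 -44.7 -52.6 5 -98;100 -44.7 -52.6 5 -98;100 -44.7 -52.6 5 -98;100 -44.7 -52.6 5 -98;100 -44.7 -52.6 5 -98;100 -44.7 -52.6 5 -98;100 -44.7 -52.6 5 -98;100 -44.7 -52.6 8.4 -98;100 -44.7 -52.6 8.4 -98;100 -44.7 -52.6 8.4 -98;100 -44.7 -52.6 8.4 -98;100 -44.7 -52.6 8.4 -98' 20
python3 - <<'E'
from h import *
print(sense()["qpos"])
a,d=grab_frame("side");b,_=grab_frame("top")
cv2.imwrite("pics/s1.png",np.hstack([cv2.resize(a[80:260,260:420],None,fx=2.4,fy=2.4),cv2.resize(b[120:300,240:400],None,fx=2.4,fy=2.4)]))
E
```

```text
clock: 2.0
eef_pos: [554.2, 29.8, 321.6]
tcp_rot: [-3.141, -0.001, 0.52]
contact_force: [0.2, -0.1, -0.7]
opening: 1.001
[ 5.08299369e-02  3.40938458e-01  1.85991653e+00  7.19456237e-04
  9.39923760e-01 -4.69659320e-01]
```

View pics/s1.png

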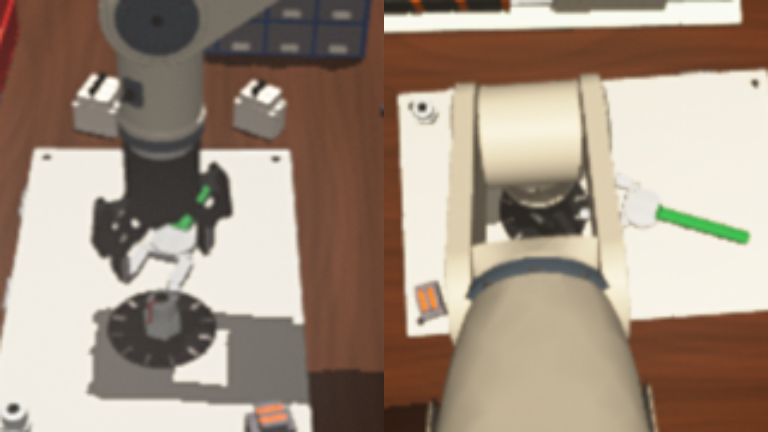

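The side view shows the open fingers straddling the nut; the top view of it is blocked by the arm. Next I descend and close gently.

```bash
python3 -m creep '100 0 0 2 0;100 0 0 4 0;100 0 0 5.3 0;60 0 0 5.3 0;50 0 0 5.3 0;50 0 0 5.3 0;50 0 0 5.3 0;50 0 0 5.3 0' 20
python3 - <<'E'
from h import *
a,d=grab_frame("side")
cv2.imwrite("pics/s2.png",cv2.resize(a[160:250,270:390],None,fx=5,fy=5,interpolation=2))
E
```

```text
clock: 2.9
eef_pos: [554.5, 30.0, 269.2]
tcp_rot: [3.141, -0.002, 0.52]
contact_force: [1.1, -0.8, 0.5]
opening: 0.501
```

View pics/s2.png

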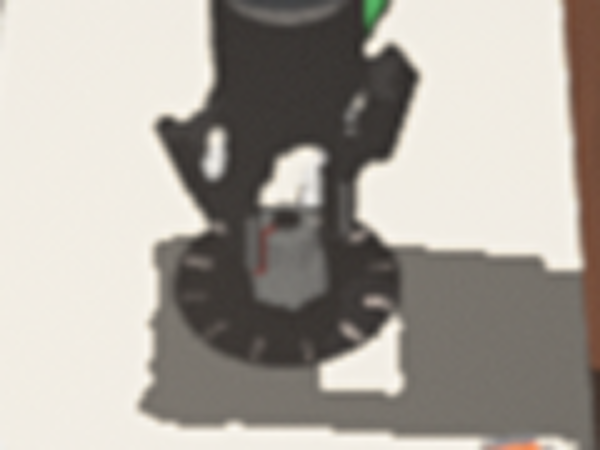

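The side view shows the fingers either side of the crown (about (287,225) in the crop), slightly closer on the left, with the red mark at (265,240). Closing.

```bash
python3 -m creep '40 0 0 0 0;35 0 0 0 0;25 0 0 0 0;10 0 0 0 0;0 0 0 0 0;0 0 0 0 0;0 0 0 0 0' 20;python3 -c "
from rig import *;s=sense();print(s['contact_force'],s['wrist_torque'])"
```

```text
clock: 3.65
eef_pos: [556.0, 30.7, 270.1]
tcp_rot: [3.14, -0.007, 0.52]
contact_force: [5.8, 4.7, 0.7]
opening: 0.345
[5.83725051 4.70490996 0.7232815 ] [ 0.89205963 -0.80280499  0.00307051]
```

```bash
python3 -m creep '0 0.15 0 0.1 0;0 0.15 0 0.1 0;0 0.15 0 0.1 0' 20;python3 -c "
from rig import *;s=sense();print(s['contact_force'],s['wrist_torque'])"
```

```text
clock: 3.95
eef_pos: [556.8, 31.2, 269.8]
tcp_rot: [3.14, -0.005, 0.52]
contact_force: [-5.0, -2.2, 10.7]
opening: 0.342
[-5.04004167 -2.23768558 10.73503553] [-0.32121604  0.88112698  0.00769685]
```

```bash
python3 -m creep '0 0 0 0 0;0 0 0 0 0' 20;python3 -c "
from rig import *;s=sense();print(s['contact_force'],s['wrist_torque'])"
```

```text
clock: 4.15
eef_pos: [556.7, 31.2, 269.9]
tcp_rot: [3.14, -0.005, 0.52]
contact_force: [-1.3, 0.0, 3.5]
opening: 0.342
[-1.2948283   0.02064219  3.53418798] [-0.08246257  0.2175046   0.0081394 ]
```

```bash
python3 -m creep '0 0 0 0 5;0 0 0 0 10;0 0 0 0 15;0 0 0 0 20;0 0 0 0 25;0 0 0 0 30;0 0 0 0 30' 20;python3 - <<'E'
from h import *
s=sense();print(s['contact_force'],s['wrist_torque'])
a,d=grab_frame("side")
cv2.imwrite("pics/s3.png",cv2.resize(a[160:250,270:390],None,fx=5,fy=5,interpolation=2))
E
```

```text
clock: 4.85
eef_pos: [556.4, 31.1, 269.9]
tcp_rot: [-3.14, -0.004, -0.005]
contact_force: [-3.8, -2.4, 5.5]
opening: 0.343
[-3.82007587 -2.40701253  5.47633381] [-0.16724645  0.5978274  -0.08495765]
```

View pics/s3.png

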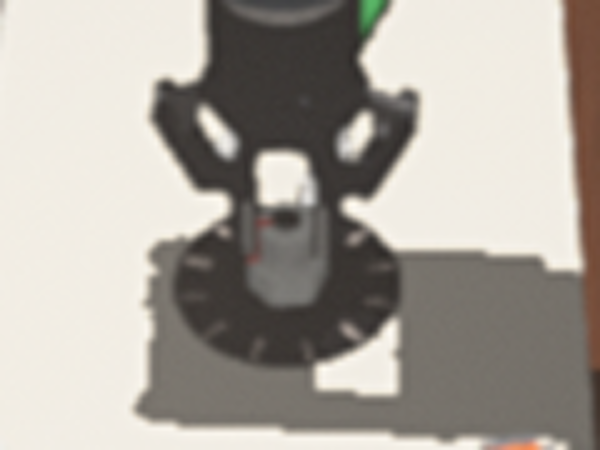

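The side view shows the red mark has gone round with the fingers, now at (258,240), so there is no slip.

```bash
python3 -m creep '0 0 0 0 5;0 0 0 0 10;0 0 0 0 15;0 0 0 0 20;0 0 0 0 24;0 0 0 0 24' 20;python3 -c "
from rig import *;s=sense();print(s['contact_force'],s['wrist_torque'])";  python3 -m creep '0 0 0 0 2;0 0 0 0 4;0 0 0 0 4' 20;python3 -c "
from rig import *;s=sense();print(s['contact_force'],s['wrist_torque'])"
```

```text
clock: 5.5
eef_pos: [556.1, 31.2, 269.9]
tcp_rot: [-3.139, -0.002, -0.42]
contact_force: [-3.3, 0.6, 5.5]
opening: 0.339
[-3.34916348  0.5603052   5.49847705] [-0.03422401  0.60186699 -0.12929378]
clock: 5.8
eef_pos: [556.0, 31.2, 269.9]
tcp_rot: [-3.139, -0.002, -0.488]
contact_force: [-2.4, -0.3, 4.2]
opening: 0.34
[-2.39823691 -0.32951291  4.16757466] [-0.051884    0.41732466  0.12749477]
```

```bash
python3 -m creep '0 0 0 0 2;0 0 0 0 2' 20;python3 -c "
from rig import *;s=sense();print(s['contact_force'],s['wrist_torque'])";  python3 -m creep '0 0 0 0 2;0 0 0 0 2' 20;python3 -c "
from rig import *;s=sense();print(s['contact_force'],s['wrist_torque'])"
```

```text
clock: 6.0
eef_pos: [556.0, 31.2, 269.9]
tcp_rot: [-3.139, -0.001, -0.521]
contact_force: [-2.6, -0.3, 3.2]
opening: 0.342
[-2.61848542 -0.27076519  3.22436315] [-0.02945785  0.44244042  0.16136153]
clock: 6.2
eef_pos: [556.0, 31.3, 269.9]
tcp_rot: [-3.139, -0.001, -0.554]
contact_force: [-2.4, 0.7, 3.7]
opening: 0.342
[-2.36575829  0.69550241  3.6823471 ] [-0.02991475  0.36314743  0.36002429]
```

```bash
python3 -m creep '0 0 0 0 1.5;0 0 0 0 1.5' 20;python3 -c "
from rig import *;s=sense();print(s['contact_force'],s['wrist_torque'])"
python3 - <<'E'
from h import *
a,d=grab_frame("side")
cv2.imwrite("pics/s4.png",cv2.resize(a[160:250,270:390],None,fx=5,fy=5,interpolation=2))
E
```

```text
clock: 6.4
eef_pos: [555.8, 31.2, 269.8]
tcp_rot: [-3.14, -0.001, -0.58]
contact_force: [-2.3, -2.0, 3.3]
opening: 0.34
[-2.27528893 -2.00488736  3.32802679] [-0.30559875  0.51738359  0.33582577]
```

View pics/s4.png

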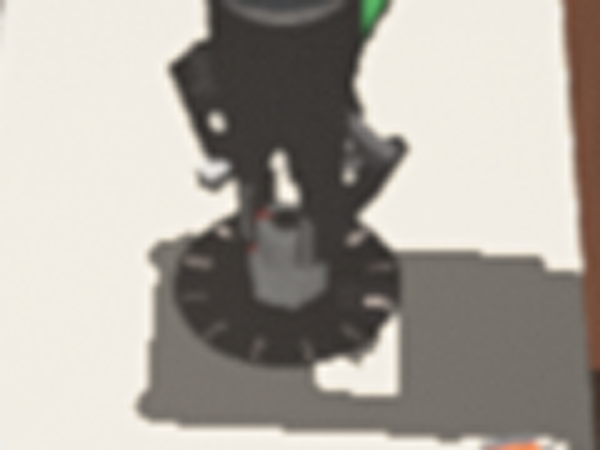

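```bash
python3 -m creep '20 0 0 0 0;40 0 0 0 0;55 0 0 0 0;60 0 0 0 0;60 0 0 0 0;60 0 0 -3 0;60 0 0 -6 0;60 7.7 14.3 -6 -15;60 7.7 14.3 -6 -15;60 7.7 14.3 -6 -15;60 7.7 14.3 -6 -15;60 7.7 14.3 -6 -15' 20
python3 - <<'E'
from h import *
a,d=grab_frame("side");b,_=grab_frame("top")
cv2.imwrite("pics/t5r.png",b)
cv2.imwrite("pics/s5.png",np.hstack([cv2.resize(a[160:250,280:370],(400,400),interpolation=2),cv2.resize(b[170:240,270:340],(400,400),interpolation=2)]))
E
```

```text
clock: 7.65
eef_pos: [541.7, -132.8, 329.6]
tcp_rot: [-3.14, -0.002, -0.321]
contact_force: [-0.6, 0.6, -0.1]
opening: 0.602
```

View pics/s5.png

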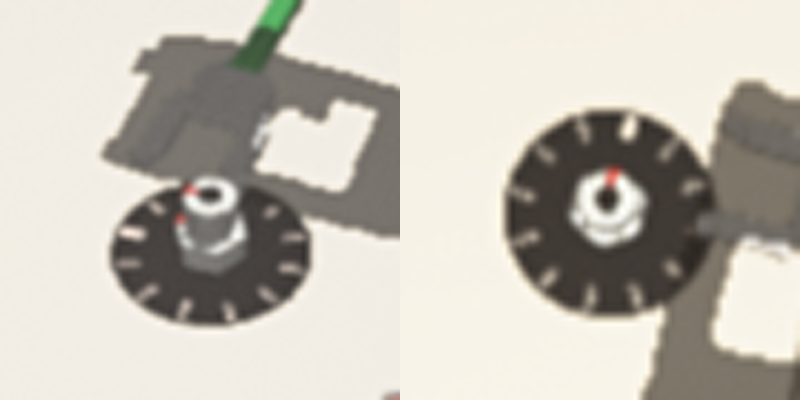

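```bash
cat > meas.py <<'E'
from h import *
def meas(img,n="top",C=(556,31)):
    w=warp(n,C,116,(30,30),8,img).astype(float); b,g,r=w[...,0],w[...,1],w[...,2]
    k=np.clip(r-np.maximum(b,g)-25,0,None); i,j=np.mgrid[:k.shape[0],:k.shape[1]]
    x=30-i/8;y=30-j/8; cx,cy=(k*x).sum()/k.sum(),(k*y).sum()/k.sum()
    hole=(w.max(2)<120)&(np.hypot(x,y)<9); print("hole",x[hole].mean(),y[hole].mean(),"mark",cx,cy)
    return np.degrees(np.arctan2(cy-y[hole].mean(),cx-x[hole].mean())),np.degrees(np.arctan2(cy,cx))
def tick(img,n="top",C=(556,31)):
    w=warp(n,C,70,(70,70),4,img).max(2).astype(float);i,j=np.mgrid[:w.shape[0],:w.shape[1]];x=70-i/4;y=70-j/4
    a=np.degrees(np.arctan2(y,x));rr=np.hypot(x,y)
    m=(rr>40)&(rr<56)&(a>-27)&(a<-2);k=np.clip(w-110,0,None)*m
    return np.degrees(np.arctan2((k*y).sum(),(k*x).sum())),np.hypot((k*x).sum()/k.sum(),(k*y).sum()/k.sum())
E
python3 - <<'E'
from meas import *
for f in("pics/top0.png","pics/t5r.png"):
    im=cv2.imread(f);print(meas(im),tick(im))
    cv2.imwrite("pics/w5.png",warp("top",(556,31),116,(30,30),8,im))
E
```

```text
hole -0.048353637005649715 0.3093220338983051 mark 8.928196357072256 8.917117425575045
(np.float64(43.798648138231336), np.float64(44.96442898441115)) (np.float64(-13.430669292153002), np.float64(49.580452447100114))
hole 0.370817843866171 0.3266535006195787 mark 12.929727015563902 -2.705045025326746
(np.float64(-13.57145906524089), np.float64(-11.81649186950779)) (np.float64(-13.43303413325139), np.float64(49.60736874714374))
```

View pics/w5.png

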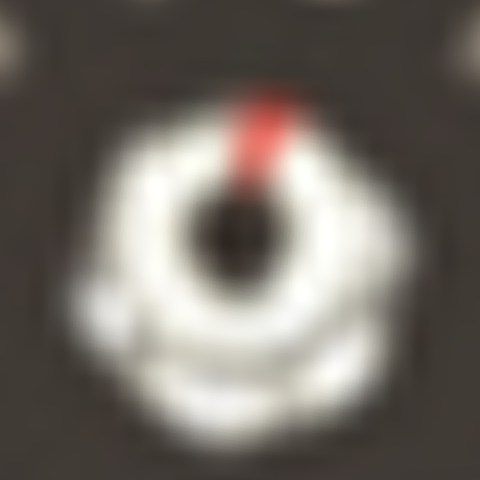

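The rectified crop shows the red mark just right of vertical above the bore. It is at -13.6°, against -13.4° for the wide tick, so the nut is finger-tight. Now the wrench: descend and grip the handle.

```bash
python3 -m creep '60 0 -0.16 4 0;60 0 -0.16 7.5 0;60 0 -0.16 8.4 0;60 0 -0.16 8.4 0' 20
python3 - <<'E'
from h import *
a,d=grab_frame("side")
cv2.imwrite("pics/s6.png",cv2.resize(a[110:250,260:400],(560,560),interpolation=2))
E
```

```text
clock: 8.15
eef_pos: [542.3, -127.4, 244.4]
tcp_rot: [-3.14, 0.002, -0.317]
contact_force: [-1.0, 0.4, -0.0]
opening: 0.599
```

View pics/s6.png

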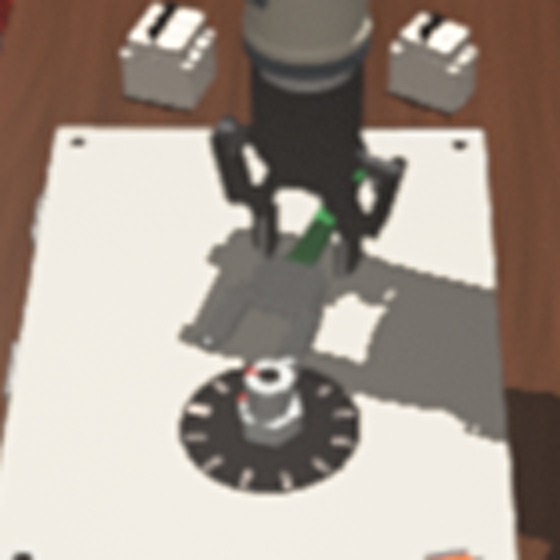

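The fingers straddle the green handle just behind the jaw (crop (310,245)). Closing.

```bash
python3 -m creep '45 0 0 -0.1 0;30 0 0 -0.1 0;15 0 0 -0.1 0;0 0 0 -0.1 0;0 0 0 -0.1 0;0 0 0 -0.1 0' 50; python3 -c "
from rig import *;s=sense();print(s['contact_force'],s['wrist_torque'])";python3 -m creep '0 0 0 0 0;0 0 0 0 0' 60;python3 -c "
from rig import *;s=sense();print(s['contact_force'],s['wrist_torque'])"
```

```text
clock: 8.8
eef_pos: [543.6, -128.1, 248.5]
tcp_rot: [-3.139, -0.003, -0.318]
contact_force: [-1.7, -1.7, 8.7]
opening: 0.191
[-1.65902898 -1.71498104  8.66502311] [-0.08854592  0.2102909   0.0340452 ]
clock: 9.0
eef_pos: [543.7, -128.2, 249.0]
tcp_rot: [-3.139, -0.004, -0.318]
contact_force: [-0.2, -0.5, -2.0]
opening: 0.188
[-0.17265428 -0.46626208 -2.04537123] [-0.10648805 -0.02582275  0.05641429]
```

```bash
python3 -m creep '0 0 0 -1 0;0 0 0 -2 0;0 1.5 -0.6 -2 -8;0 3 -1.2 -2 -16;0 4.2 -1.8 -2 -24;0 5.4 -2.2 -2 -32;0 5.4 -2.2 -2 -34.6;0 5.4 -2.2 -2 -34.6' 60
python3 - <<'E'
from h import *
a,d=grab_frame("side");b,_=grab_frame("top");cv2.imwrite("pics/t7r.png",b)
cv2.imwrite("pics/s7.png",np.hstack([cv2.resize(a[140:240,280:380],(400,400),interpolation=2),cv2.resize(b[160:260,280:380],(400,400),interpolation=2)]))
E
```

```text
clock: 9.8
eef_pos: [602.1, -124.1, 270.0]
tcp_rot: [3.141, -0.005, 0.287]
contact_force: [-0.5, -0.4, -3.2]
opening: 0.188
```

View pics/s7.png

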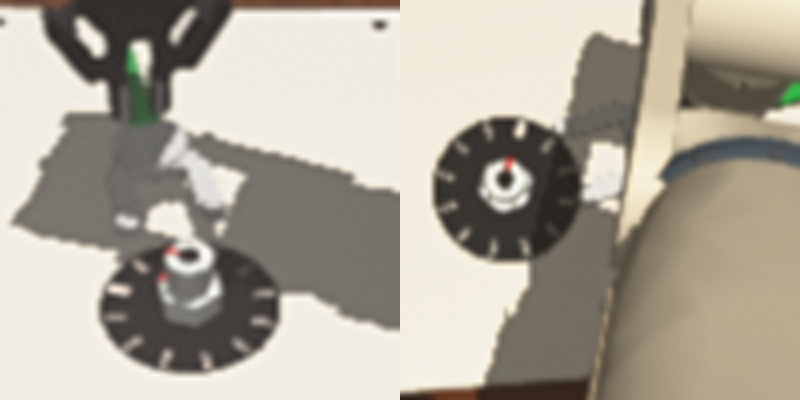

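```bash
cat > ov.py <<'E'
from h import *
from scipy.spatial.transform import Rotation as Ro
def ov(img,n,tcp,yawt,under,g=81.6,dyaw=0,bias=(-3,0),roi=(270,390,130,250),fn="pics/ov.png",s=5,cl=0):
    M,f,cx,cy=cam(n);th=yawt+np.pi/2+np.radians(dyaw);u=np.array([np.cos(th),np.sin(th)]);v=np.array([-u[1],u[0]])
    o=np.array(tcp[:2])+g*u+np.array(bias)
    def pr(x,y,z):
        p=o+x*u+y*v;c=M[:3,:3]@np.r_[p,z]+M[:3,3]
        q=[f*c[0]/c[2]+cx,f*c[1]/c[2]+cy];return (int((q[0]-roi[0]+.5)*s),int((q[1]-roi[2]+.5)*s))
    big=cv2.resize(img[roi[2]:roi[3],roi[0]:roi[1]],None,fx=s,fy=s,interpolation=2)
    t=under+12
    L=[((29,-23,t),(16,-19,t),(-23,-19,t),(-23,19,t),(16,19,t),(29,23,t)),((16,-36,t),(-10,-36,t)),((16,36,t),(-10,36,t)),((-70,-9,under+16),(-195,-9,under+16),(-195,9,under+16),(-70,9,under+16),(-70,-9,under+16))]
    for l in L: cv2.polylines(big,[np.array([pr(*q) for q in l])],False,(255,0,255),1)
    cv2.imwrite(fn,big)
E
python3 - <<'E'
from ov import *
a,d=grab_frame("side");cv2.imwrite("pics/s7r.png",a)
s=sense();ov(a,"side",s["eef_pos"],s["tcp_rot"][2],91,fn="pics/ov7.png")
E
```

```text
(no output)
```

View pics/ov7.png

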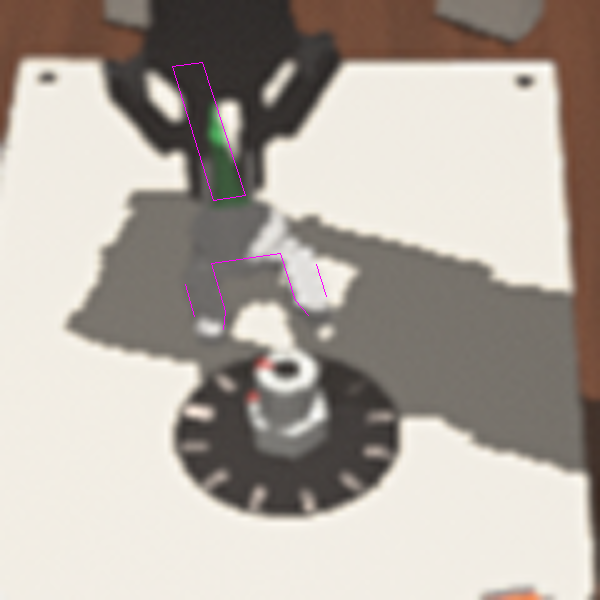

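The overlay of the wrench model fits the picture: jaw mouth at crop (255,270), facing the hexagon at (288,430). I'll lower it, then slide it in along tool -y.

```bash
python3 -m creep '0 0 0 1 0;0 0 0 1.8 0;0 0 0 1.9 0;0 0 0 1.9 0' 60;python3 -c "
from rig import *;s=sense();print(s['contact_force'],s['wrist_torque'],s['eef_pos'],s['tcp_rot'])"; python3 -m creep '0 0 -1.5 0 0;0 0 -3 0 0;0 0 -4 0 0;0 0 -4.5 0 0;0 0 -5 0 0;0 0 -5 0 0' 60;  python3 - <<'E'
from ov import *
s=sense();print(s['contact_force'],s['wrist_torque'])
a,d=grab_frame("side");cv2.imwrite("pics/s8r.png",a)
s=sense();ov(a,"side",s["eef_pos"],s["tcp_rot"][2],72,fn="pics/ov8.png")
E
```

```text
clock: 10.35
eef_pos: [601.4, -124.1, 249.9]
tcp_rot: [-3.141, -0.004, 0.284]
contact_force: [0.6, 0.6, -2.1]
opening: 0.189
[ 0.56365486  0.55443662 -2.1329699 ] [-0.13853146 -0.05956352 -0.02409345] [ 601.36292416 -124.09528805  249.86466517] [-3.14127368 -0.00356296  0.28435342]
clock: 10.95
eef_pos: [587.3, -75.4, 250.0]
tcp_rot: [-3.141, -0.004, 0.285]
contact_force: [0.3, -0.1, -2.4]
opening: 0.187
[ 0.28426095 -0.10216661 -2.38617542] [-0.15115848 -0.01734287 -0.00942496]
```

View pics/ov8.png

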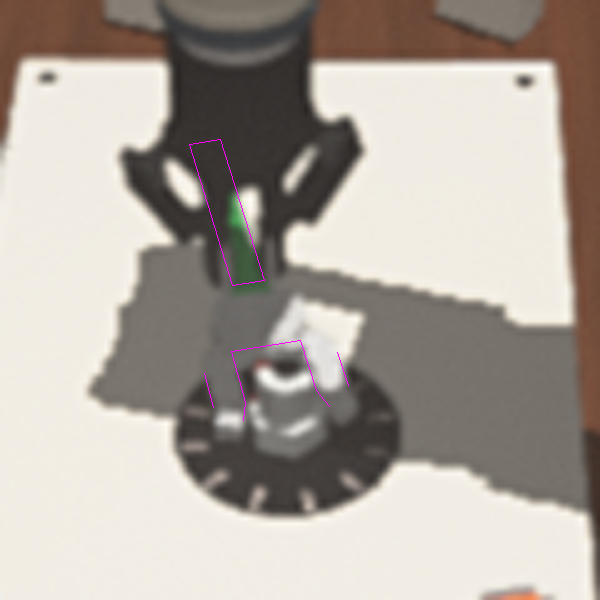

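Both prongs now flank the crown (tips at (230,425) and (343,410)), with the hexagon (288,425) midway between them. No contact force yet, so I continue.

```bash
python3 -m creep '0 0 -0.5 0 0;0 0 -1 0 0;0 0 -1.5 0 0;0 0 -2 0 0;0 0 -2 0 0' 60;python3 -c "
from rig import *;s=sense();print(s['contact_force'],s['wrist_torque'],s['eef_pos'],s['tcp_rot'])"; python3 -m creep '0 0 -0.4 0 0;0 0 -0.7 0 0;0 0 -0.7 0 0' 60;  python3 - <<'E'
from ov import *
s=sense();print(s['contact_force'],s['wrist_torque'])
a,d=grab_frame("side");cv2.imwrite("pics/s9r.png",a)
s=sense();ov(a,"side",s["eef_pos"],s["tcp_rot"][2],72,fn="pics/ov9.png")
E
```

```text
clock: 11.5
eef_pos: [581.5, -56.0, 250.0]
tcp_rot: [-3.141, -0.004, 0.285]
contact_force: [-0.3, -1.2, -3.1]
opening: 0.188
[-0.34690937 -1.18261119 -3.14360364] [-0.06216074  0.04828132  0.0083081 ] [581.51618923 -56.03520001 249.96865522] [-3.1412374  -0.00350458  0.28538565]
clock: 11.8
eef_pos: [579.4, -48.9, 249.9]
tcp_rot: [-3.141, -0.003, 0.286]
contact_force: [0.4, -0.2, -2.8]
opening: 0.189
[ 0.39533342 -0.16415798 -2.81012049] [-0.05809538 -0.0846485  -0.03721372]
```

View pics/ov9.png

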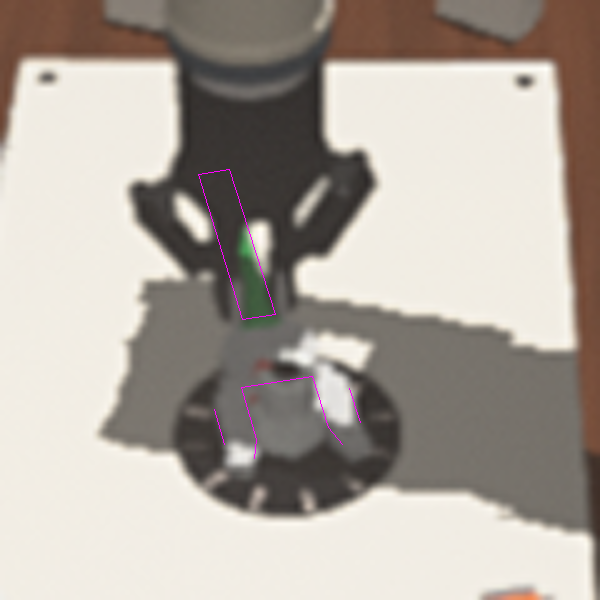

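```bash
for i in 1; do python3 -m creep '0 0 -0.15 0 0;0 0 -0.15 0 0' 60; python3 -m creep '0 0 -0.15 0 0;0 0 -0.15 0 0' 60;python3 -m creep '0 0 -0.15 0 0;0 0 -0.15 0 0' 60; done;python3 -c "
from rig import *;s=sense();print(s['contact_force'],s['wrist_torque'],s['eef_pos'],s['tcp_rot'])"
```

```text
clock: 12.05
eef_pos: [579.1, -47.7, 250.0]
tcp_rot: [-3.141, -0.003, 0.286]
contact_force: [-0.7, -0.4, -2.8]
opening: 0.189
clock: 12.25
eef_pos: [578.9, -46.6, 250.1]
tcp_rot: [3.141, -0.004, 0.286]
contact_force: [1.4, -5.6, -3.2]
opening: 0.189
clock: 12.45
eef_pos: [578.7, -46.1, 250.4]
tcp_rot: [3.139, -0.004, 0.287]
contact_force: [1.3, -9.0, -2.7]
opening: 0.189
[ 1.29913216 -9.04821234 -2.67388644] [-1.57228777 -0.17829529  0.01202281] [578.73871798 -46.05274146 250.35597787] [ 3.13862431 -0.00443966  0.28677318]
```

Contact with the throat came at y ≈ -46.8, so the fitted grip-to-axis distance is about 83.5 mm. I'll back off 2.5 mm to centre the jaw, then turn the first 30° on the arc.

```bash
python3 -m creep '0 0 0.25 0.05 0;0 0 0.25 0.05 0;0 0 0.25 0.05 0' 80; python3 -c "
from rig import *;s=sense();print(s['contact_force'],s['wrist_torque'],s['eef_pos'],s['tcp_rot'])"
python3 -m creep '0 -0.73 -0.03 0 5;0 -1.45 -0.13 0 10;0 -2.16 -0.28 0 15;0 -2.86 -0.50 0 20;0 -3.53 -0.78 0 25;0 -4.18 -1.12 0 30;0 -4.18 -1.12 0 30' 80
python3 - <<'E'
from ov import *
s=sense();print(s['contact_force'],s['wrist_torque'],s['eef_pos'],s['tcp_rot'])
a,d=grab_frame("side");b,_=grab_frame("top");cv2.imwrite("pics/s10r.png",a);cv2.imwrite("pics/t10r.png",b)
cv2.imwrite("pics/s10.png",np.hstack([cv2.resize(a[150:250,280:380],(400,400),interpolation=2),cv2.resize(b[160:260,260:360],(400,400),interpolation=2)]))
E
```

```text
clock: 12.75
eef_pos: [579.4, -48.3, 249.8]
tcp_rot: [3.139, -0.004, 0.286]
contact_force: [0.1, -0.3, -3.1]
opening: 0.187
[ 0.09937205 -0.31112968 -3.11584646] [-0.09895628 -0.03979406 -0.0547181 ] [579.36377781 -48.29963645 249.78065688] [ 3.13911034 -0.004242    0.28649181]
clock: 13.45
eef_pos: [536.2, -49.0, 249.8]
tcp_rot: [-3.141, -0.006, -0.238]
contact_force: [2.8, 2.3, -3.8]
opening: 0.181
[ 2.77996028  2.2733405  -3.79431137] [ 0.13601448 -0.36592057  0.10835785] [536.18390156 -48.96205079 249.84015996] [-3.14093505 -0.00627828 -0.2382492 ]
```

View pics/s10.png

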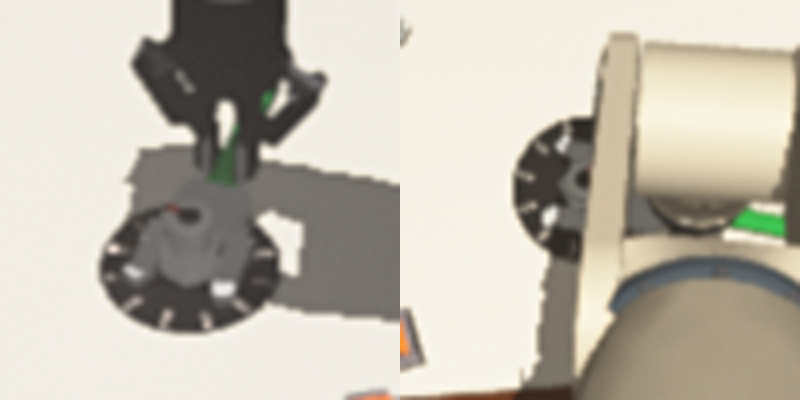

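The wrench is seated on the nut and turning it; the red mark has moved round to (172,208) in the side crop. I continue with another 30°.

```bash
python3 -m creep '0 -0.73 0.02 0 5;0 -1.45 -0.08 0 10;0 -2.16 -0.23 0 15;0 -2.86 -0.45 0 20;0 -3.53 -0.73 0 25;0 -4.18 -1.07 0 30;0 -4.18 -1.07 0 30' 80
python3 - <<'E'
from ov import *
s=sense();print(s['contact_force'],s['wrist_torque'],s['eef_pos'],s['tcp_rot'])
a,d=grab_frame("side");b,_=grab_frame("top");cv2.imwrite("pics/s11r.png",a);cv2.imwrite("pics/t11r.png",b)
cv2.imwrite("pics/s11.png",np.hstack([cv2.resize(a[150:250,280:380],(400,400),interpolation=2),cv2.resize(b[160:260,260:360],(400,400),interpolation=2)]))
E
```

```text
clock: 14.25
eef_pos: [498.5, -28.7, 249.6]
tcp_rot: [-3.138, -0.005, -0.757]
contact_force: [2.0, -0.3, -3.7]
opening: 0.18
[ 1.97991254 -0.26334703 -3.68574398] [-0.13166777 -0.20335581  0.14411329] [498.46345305 -28.69510848 249.629782  ] [-3.13814453 -0.00498103 -0.75684012]
```

View pics/s11.png

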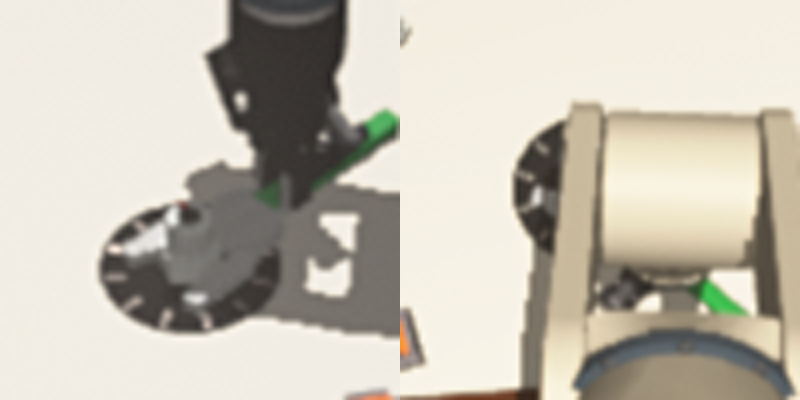

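Run:
```python
from h import *
for f in("side0","s10r","s11r"):
    im=cv2.imread(f"pics/{f}.png")
    C=(553,31);w=warp("side",C,116,(30,30),8,im).astype(float);r=w[...,2];k=np.clip(r-np.maximum(w[...,0],w[...,1])-25,0,None)
    i,j=np.mgrid[:480,:480];x=30-i/8;y=30-j/8;k*=(np.hypot(x,y)<17)
    a,b=(k*x).sum()/k.sum(),(k*y).sum()/k.sum();print(f,a,b,np.degrees(np.arctan2(b,a)))
    cv2.imwrite(f"pics/w_{f}.png",w.astype(np.uint8))
cv2.imwrite("pics/w11.png",np.hstack([cv2.imread(f"pics/w_{f}.png")[80:400,80:400] for f in("s10r","s11r")]))
```

```text
side0 9.077733656126677 8.05066526920768 41.568487974007745
s10r 10.258971064153817 -6.761207881210737 -33.38700796850616
s11r 4.80155093910074 -10.773747865680136 -65.97883574058618
```

View pics/w11.png

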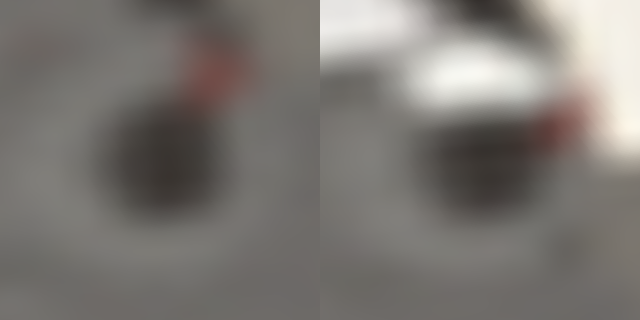

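The rectified crops show the mark at about -65°, i.e. roughly 52° past the tick, which agrees with 60° turned less the jaw's play. Another 6.5°.

```bash
python3 -m creep '0 -0.51 -0.02 0 3.5;0 -0.95 -0.05 0 6.5;0 -0.95 -0.05 0 6.5;0 -0.95 -0.05 0.05 6.5' 80
python3 - <<'E'
from h import *
s=sense();print(s['contact_force'],s['wrist_torque'],s['eef_pos'],s['tcp_rot'])
im,d=grab_frame("side")
C=(553,31);w=warp("side",C,116,(30,30),8,im).astype(float);r=w[...,2];k=np.clip(r-np.maximum(w[...,0],w[...,1])-25,0,None)
i,j=np.mgrid[:480,:480];x=30-i/8;y=30-j/8;k*=(np.hypot(x,y)<17)
a,b=(k*x).sum()/k.sum(),(k*y).sum()/k.sum();print(a,b,np.degrees(np.arctan2(b,a)))
E
```

```text
clock: 14.75
eef_pos: [492.5, -22.3, 249.1]
tcp_rot: [-3.138, -0.004, -0.865]
contact_force: [0.7, 0.0, -2.3]
opening: 0.181
[ 0.67417539  0.04192341 -2.29221725] [-0.0920956  -0.16414956  0.30948082] [492.45824873 -22.32434162 249.12851165] [-3.13776141 -0.00441129 -0.86450317]
3.390122447481733 -10.758696299256263 -72.51008312882428
```

```bash
python3 -m creep '0 0 0 0.05 0;10 0 0 0.05 0;20 0 0 0.05 0;26 0 0 0.05 0;32 0 0 0 0;40 0 0 0 0;50 0 0 0 0;50 0 0 0 0;50 0 0 -2 0;50 0 0 -4 0;50 0 0 -6 0;50 0 0 -8 0' 20
python3 -m creep '50 4 4 -2 0;50 8 8 -2 0;50 10 12 -2 0;50 10 16 -2 0;50 10 16 -2 0;50 10 16 -2 0' 20
python3 - <<'E'
from meas import *
s=sense();print(s['contact_force'],s['wrist_torque'],s['eef_pos'],s['tcp_rot'])
a,d=grab_frame("side");b,_=grab_frame("top");cv2.imwrite("pics/s12r.png",a);cv2.imwrite("pics/t12r.png",b)
cv2.imwrite("pics/s12.png",np.hstack([cv2.resize(a[150:250,280:380],(400,400),interpolation=2),cv2.resize(b[160:260,260:360],(400,400),interpolation=2)]))
print(meas(b),tick(b))
E
```

```text
clock: 16.0
eef_pos: [491.8, -22.2, 329.8]
tcp_rot: [-3.138, -0.004, -0.865]
contact_force: [0.0, 0.0, -0.1]
opening: 0.5
clock: 16.6
eef_pos: [434.2, -202.9, 349.7]
tcp_rot: [-3.138, -0.004, -0.868]
contact_force: [-0.2, -1.2, 1.0]
opening: 0.503
[-0.19157391 -1.15104276  0.95275662] [ 0.04610224 -0.03404174 -0.03256406] [ 434.16341031 -202.88901675  349.6577675 ] [-3.13766505 -0.00407038 -0.86806924]
hole 0.15436281502615312 0.35118481534316054 mark 3.758693959171215 -12.893277793737433
(np.float64(-74.77627282797579), np.float64(-73.74735331721165)) (np.float64(-12.257473845710017), np.float64(46.71494184139501))
```

View pics/s12.png

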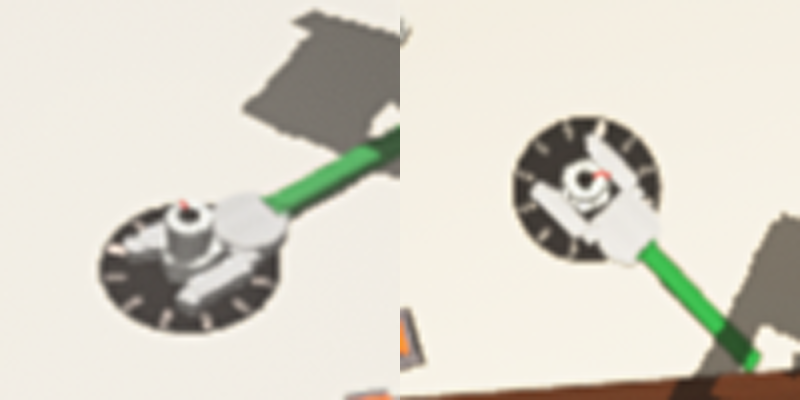

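The top view shows the red mark at about -74.8° against the tick at -13.4°, so roughly 61° past finger-tight. The wrench lies around the hexagon, clear of the gripper. I'll check that it is flat and that the bystanders haven't moved, then hand in.

Run:
```python
from h import *
p,d=grab_frame("top");b,g,r=[p[...,k].astype(int) for k in range(3)]
v,u=np.nonzero((g>b+60)&(g>r+60));m=(u>300)&(u<400)&(v>180)&(v<260);u,v=u[m],v[m]
P=deproj("top",np.c_[u,v],d[v,u]);q=np.median(P[:,2]);ok=abs(P[:,2]-q)<6;P=P[ok]
A=np.c_[P[:,:2]-P[:,:2].mean(0),np.ones(len(P))];print("plane",np.linalg.lstsq(A,P[:,2],rcond=None)[0],len(P))
o=cv2.imread("pics/top0.png");df=cv2.absdiff(o,p).max(2)
for n,c in dict(spare=(257,167),term=(259,245),ba=(445,170),bb=(452,235),sd=(197,255),ps=(186,190)).items():
    w=df[c[1]-15:c[1]+15,c[0]-15:c[0]+15];print(n,(w>40).sum())
```

```text
plane [-1.35878373e-02  2.59446494e-02  8.54704622e+01] 141
spare 0
term 0
ba 0
bb 710
sd 0
ps 0
```

Run:
```python
from h import *
p,d=grab_frame("side")
o=cv2.imread("pics/side0.png");cv2.imwrite("pics/c13.png",np.hstack([cv2.resize(x[90:170,270:400],(390,240)) for x in(o,p)]))
```

```text
(no output)
```

View pics/c13.png

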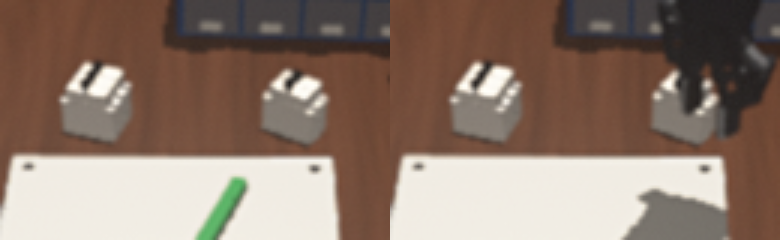

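The breaker at (685,107) has not moved; the arm was only hiding it in the top view. Handing in.

```bash
python3 -c "
from rig import *;print(sense()['contact_force']);print(sign_off())"
```

```text
[-0.61424747 -0.53002386 -0.53106309]
the job is handed in; nothing more can be done
None
```

The job is handed in. I ran the nut down with a light 20 N finger grip until its red mark stood at the wide tick (-13.6° against -13.4°). I then fitted the wrench on the hexagon and turned it 66° clockwise to take up the play in the jaw. I let go and moved the arm clear.

Last checks:
- **Nut:** the top view puts the mark about 61° past finger-tight. Before release, the side view read about 59°, or nearer 57° allowing for that view's offset. All are inside the 50–70° window.
- **Wrench:** it lies around the nut. Depth readings put the sleeve top at about 85.5 mm against 86 mm expected, with an apparent slope of about 0.03 rad, which is under the 0.1 rad limit.
- **Bystanders:** five show no change in the top view. The arm and its shadow covered breaker_b there, so that check flagged a change, but the side view shows it still in place.
- **Contact and time:** the gripper is well clear of everything and forces are at noise level. The clock was at about 17 s.

The two cameras disagreed by about 3 mm on the gland's x position. I relied on the top camera, which agreed with where the fingers made contact.

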